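# Load the counter can dispenser in order

## Robot

A 7-joint arm with a two-finger parallel gripper is mounted at the origin on the work surface. World frame = base frame: x ahead of the robot, y to its left, z up, the work surface at z = 0. Lengths are in m, angles in rad, forces in N, time in s.
With the tool pointing down it reaches from about 0.425 to 0.925 m from the base axis. Payload 6.8 kg.
Tool frame: the origin (TCP) lies on the front face of the gripper's body, between the roots of the fingers; the fingertips stand 73 mm ahead of it and the grasp point (between the pads) lies 54 mm ahead of it (env.nose_length is the distance from the TCP to the fingertips, in m); z points along the fingers, y is the direction in which the jaws open and shut (so a half turn about z gives the same grasp; the last joint's range is limited). The gripper opens to 85 mm and grips with 20 to 120 N. Pads are 22 mm wide; open, the fingers measure 114 mm over their backs; the gripper's body (76 mm by 85 mm) begins 54 mm behind the grasp point. The pads swing forward as they close: fully open they stand 13 mm farther back than shut.
Start: joints at [-1.302, 0.477, 0.022, 1.555, -0.011, 1.109, -0.083], TCP at [0.248, 0.628, 0.304] pointing down, gripper open.
Joint ranges: [-2.96, 2.96], [-0.34, 2.1], [-1.41, 1.46], [0.24, 2.44], [-1.37, 4.51], [0.17, 1.92], [-2.96, 2.96]. Speed limits (rad/s): [2.39, 2.39, 3.14, 3.14, 3.14, 3.14, 3.14].

## Interface

Orientations are given as a unit quaternion [w, x, y, z].
In Python, from cell import env, kin, camera, calibration, job gives the robot as it stands. The module is installed in compiled form; this text tells all that it offers. Calls block until the motion is done:
- env.reach(position, orientation): joint-space move of the TCP to a pose.
- env.movel(position, velocity=0.15, rot=None, stop_force=None): straight line of the TCP; rot=None keeps the orientation; velocity is the mean speed in m/s. With stop_force (N) it stops when the force on the tool has changed by that much, and returns True; else False.
- env.goto_joints(angles): joint-space move.
- env.grip(opening, f_grip=None): finger opening in m; f_grip is the grip in N (None keeps the last); returns when the fingers have stopped.
- env.dwell(seconds).
- kin.inverse_kinematics(position, orientation): joint angles nearest the present ones, or None.
- env.get_state(): the state.
- camera(name): name is "side" or "top"; returns (picture, depth): 420x560x3 uint8, blue, green, red; 420x560 float32, m along the optical axis (not along the pixel's ray), 0 where there is no reading.
- calibration(name): a dict with "fx", "fy", "cx", "cy" (pixels), "rvec" (rotation vector, rad) and "tvec" (3), from world to camera coordinates, as OpenCV has them. Camera axes: x right, y down, z forward; pixel columns grow to the right and rows downward; lengths in m; the calibration is good to about 2 mm. A picture is of the moment at which its call begins. calibration takes no time and is no camera call.
A pose or a line that the arm cannot do raises env.PlanningError and nothing moves.
- job.job_done(): hands the job in, once; it reports no verdict.
The state is a dict: "time": time; "qpos": joint angles; "joint_velocities": joint speeds; "joint_torque": joint torques, N m; "tcp_pos": TCP position; "orientation": TCP orientation; "force": force on the tool from outside, world axes, zero at the start; "torque": the same for the moment, N m; "opening": finger opening in m.
Only numpy, scipy, OpenCV 4.12 (cv2) and the standard library are available. Lean on these libraries where they do the work, as an engineer would, in place of code of your own. Each camera call takes 0.05 s, during which the arm holds its last target. There are 200 camera calls.

## Task

Load the two short cans from the tray into the gravity-feed can dispenser on the counter, lying on their sides so that they roll down to the front: first the slim short can, so that it will be sold first, then the fat can to rest behind it. Leave the long can, which does not fit, where it lies in the tray.

Things in the scene. Friction and masses are not known exactly. Their poses are not given: they have to be found in the camera images.
- dispenser: White steel can dispenser fixed on the counter, robot's left: open-topped ramp 260 x 104 mm inside, sides 4 mm thick. Origin on its centre line, at counter height, 125 mm behind the front stop's inner face; back wall's inner face at x = -135 mm. x points level to its front (downhill, away from the robot within 26 deg), y across, z up. Side walls' inner faces at y = +-52 mm. Back wall top z = 105 mm.
- dispenser_front (a point): Foot of the ramp, at the middle of the front stop's inner face (dispenser x 125, z 50 mm), axes as the dispenser's. From here the ramp rises 9 degrees towards -x. Side walls stand 26 mm above it, the stop 35 mm with a 54 mm wide notch. Cans lie across (axis along y) and roll freely. At rest, from here: slim can's centre x -24, z +28 mm; fat can's behind it x -77, z +44 mm.
- tray: Low grey tray, 150 x 290 mm, fixed on the counter at the robot's right; origin at its centre, at counter height. Floor 4 mm thick. Three bays along its x axis, centred at y = -95, 0 and +95 mm, each with two ribs (8 mm high above the floor, inner faces 23 mm either side of its middle) that keep the can from rolling. One can lies in each bay; which is which varies.
- slim_can_mid (a point): Slim short can, plain tin with a paper band, 48 mm diameter, 80 mm long, about 0.18 kg. Lies on its side in a bay of the tray. Origin at the can's centre; x axis along the can (level), y and z turn as it rolls. Centre 28 mm above the counter at the start.
- fat_can_mid (a point): Fat short can, same finish, 62 mm diameter, 80 mm long, about 0.28 kg. Lies on its side in a bay of the tray. Origin at the can's centre; x axis along the can (level), y and z turn as it rolls. Centre 35 mm above the counter at the start.
- long_can_mid (a point): Long can, same finish, 48 mm diameter, 125 mm long; stays in the tray. Lies on its side in a bay of the tray. Origin at the can's centre; x axis along the can (level), y and z turn as it rolls. Centre 28 mm above the counter.
Things that resemble listed ones, but are neither listed nor needed, are in the scene too. Leave any orange or purple look-alike of the part that bears fat_can_mid alone.

How it is judged:
By the outcome, as a careful person would: the job done as asked, in the order asked, and still so for the second after the job is handed in, with the robot touching nothing.
It also fails if it takes over 53 s, if anything falls off the work surface, if the arm or the gripper's body presses on something with over 40 N, if the wrist force passes 120 N, or if a joint passes its speed limit or range.

## Working session

There is one attempt and no reset: what is moved stays moved. The work goes in short steps, each a Python script; the robot and the scene stay as the last script left them, time stands still between calls to the robot, and variables do not carry over. Pictures are saved under pics/ and viewed, about 8 in all and at most 12, crops included, and the job is handed in when it is done.

```bash
mkdir -p pics; ls; cat > h.py <<'E'
import numpy as np, cv2
from cell import env, kin, camera, calibration, job
def cal(n):
    c=calibration(n); K=np.array([[c["fx"],0,c["cx"]],[0,c["fy"],c["cy"]],[0,0,1.]])
    R=cv2.Rodrigues(np.array(c["rvec"],float))[0]; t=np.array(c["tvec"],float).reshape(3); return K,R,t
def cloud(n,depth):
    K,R,t=cal(n); v,u=np.mgrid[:depth.shape[0],:depth.shape[1]]
    p=np.stack([(u-K[0,2])/K[0,0]*depth,(v-K[1,2])/K[1,1]*depth,depth],-1)
    return (p-t)@R
def ray(n,u,v,z):
    K,R,t=cal(n); d=R.T@np.linalg.inv(K)@[u,v,1]; o=-R.T@t
    return o+d*(z-o[2])/d[2]
def proj(n,p):
    K,R,t=cal(n); q=K@(R@np.array(p)+t); return q[:2]/q[2]
E
python3 - <<'E'
from h import *
for n in("top","side"):
    i,d=camera(n); np.savez(f"pics/{n}0.npz",i=i,d=d); cv2.imwrite(f"pics/{n}0.png",i)
    K,R,t=cal(n); print(n,K[0,0],-R.T@t,R[2],(d>0).mean())
print(env.get_state())
E
```

```text
pics
top 517.6814887185884 [ 0.42859188 -0.0593618   1.34495664] [ 0.10117195 -0.0076986  -0.99483917] 0.9958163265306123
side 396.07842783617946 [ 0.16676125 -0.52559519  0.7211754 ] [ 0.4357854   0.54066674 -0.71956276] 0.9958971088435374
{'time': 0.1, 'qpos': array([-1.3021038 ,  0.47777604,  0.02230766,  1.55635612, -0.01150159,
        1.10929948, -0.08308651]), 'joint_velocities': array([-0.00038445, -0.00226565,  0.00013748, -0.00353342,  0.00063189,
        0.00166362,  0.00116001]), 'joint_torque': array([ 4.16323935e-03, -5.97766113e+01,  1.61397457e+00, -2.81959426e+01,
        1.29264829e-02,  5.08202036e-03,  1.33233968e-05]), 'tcp_pos': array([0.24818875, 0.62726717, 0.30298137]), 'orientation': array([-1.06333308e-04,  1.87252343e-01,  9.82311472e-01, -8.49084620e-04]), 'force': array([ 0.13019585, -0.79557459,  0.1592521 ]), 'torque': array([ 0.0099246 , -0.00772997,  0.0113395 ]), 'opening': 0.08537165806002918}
```

View pics/top0.png

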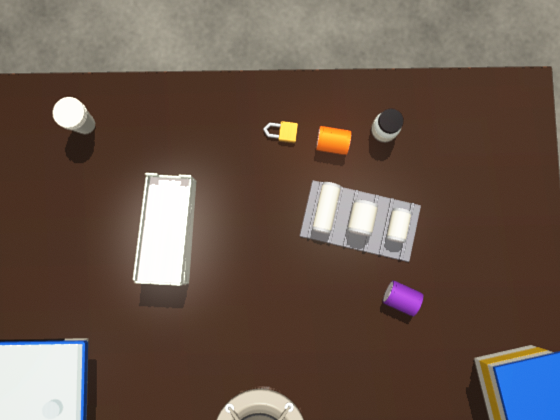

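View pics/side0.png

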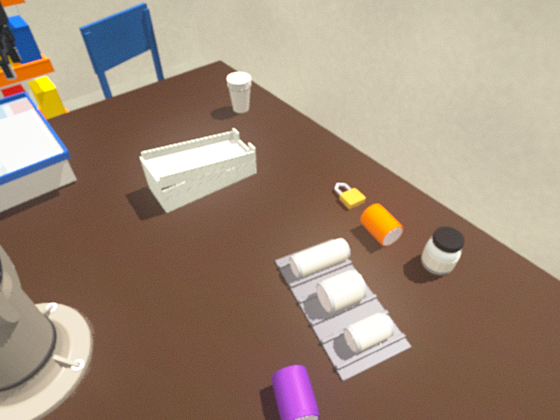

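Top view: long can (326,210), fat can (362,218) and slim short can (399,226) lie in the tray. The dispenser is at (165,230) with its notched front stop at the top, near row 178. Possible mix-ups are the orange can (334,140), the purple can (403,298), the jar (387,125) and the cup (73,115). I want slim (399,226) first, then fat (362,218).

```bash
python3 - <<'E'
from h import *
D={n:np.load(f"pics/{n}0.npz") for n in("top","side")}
P={n:cloud(n,D[n]["d"]) for n in D}
for n in P:
  print(n)
  for name,(u,v) in (dict(long=(326,210),fat=(362,218),slim=(399,226)) if n=="top" else dict(long=(320,258),fat=(342,291),slim=(370,332))).items():
    hsv=cv2.cvtColor(D[n]["i"],cv2.COLOR_BGR2HSV)
    m=((P[n][...,2]>.018)&(P[n][...,2]<.09)&(D[n]["d"]>0)).astype(np.uint8)
    k,l=cv2.connectedComponents(m); 
    q=P[n][l==l[v,u]]
    r=cv2.minAreaRect(q[:,:2].astype(np.float32)*1000)
    print(name,len(q),"rect",np.round(r[0],1),np.round(r[1],1),round(r[2],1),"ztop",np.percentile(q[:,2],[50,98]).round(4))
# tray
n="top";p=P[n];hsv=cv2.cvtColor(D[n]["i"],cv2.COLOR_BGR2HSV)
reg=np.zeros(hsv.shape[:2],bool);reg[170:270,290:430]=1
m=reg&(hsv[...,2]>90); c=max(cv2.findContours(m.astype(np.uint8),0,2)[0],key=cv2.contourArea)
w=np.array([ray(n,u,v,.006)[:2] for u,v in c[:,0]],np.float32)*1000
print("tray",cv2.minAreaRect(w))
# dispenser
for n,(a,b,c,d) in dict(top=(160,300,120,205),side=(125,215,130,265)).items():
  reg=np.zeros(hsv.shape[:2],bool);reg[a:b,c:d]=1
  q=P[n][reg&(D[n]["d"]>0)&(P[n][...,2]>.045)]
  r=cv2.minAreaRect(q[:,:2].astype(np.float32)*1000);print(n,"disp",r,q[:,2].max())
  q=P[n][reg&(P[n][...,2]>.03)&(P[n][...,2]<.13)]
  r=cv2.minAreaRect(q[:,:2].astype(np.float32)*1000);print(n,"disp",r,np.percentile(q[:,2],[5,50,95]), cv2.boxPoints(r).round())
i=D["top"]["i"][150:310,110:440]
cv2.imwrite("pics/c1.png",cv2.resize(i,None,fx=2.4,fy=2.4,interpolation=cv2.INTER_CUBIC))
E
```

```text
top
long 948 rect [ 569.5 -180.7] [ 51.4 126.8] 75.9 ztop [0.0471 0.0551]
fat 823 rect [ 542.2 -269.9] [62.5 81.8] 76.2 ztop [0.0603 0.0691]
slim 632 rect [ 521.8 -363.5] [49.9 80.9] 75.9 ztop [0.047  0.0551]
side
long 1320 rect [ 567.3 -179.1] [ 46.3 126.9] 75.7 ztop [0.0473 0.0541]
fat 1425 rect [ 539.5 -269.9] [61.3 82.7] 74.7 ztop [0.0596 0.0677]
slim 1259 rect [ 520.3 -361.9] [48.2 81.9] 75.9 ztop [0.0477 0.054 ]
tray ((559.9613037109375, -256.5351867675781), (339.705810546875, 229.0703582763672), 83.2627944946289)
top disp ((520.634765625, 222.99058532714844), (113.9766616821289, 268.6579284667969), 86.02755737304688) 0.12022850586334217
top disp ((520.634765625, 222.99058532714844), (113.9766616821289, 268.6579284667969), 86.02755737304688) [0.04932954 0.0723821  0.10083387] [[383. 175.]
 [651. 157.]
 [659. 271.]
 [391. 289.]]
side disp ((517.007568359375, 224.42172241210938), (119.2781753540039, 269.3538513183594), 86.69676971435547) 0.11820194574830128
side disp ((517.007568359375, 224.42172241210938), (119.2781753540039, 269.3538513183594), 86.69676971435547) [0.03801882 0.07346752 0.10431552] [[379. 173.]
 [648. 157.]
 [655. 276.]
 [386. 292.]]
```

View pics/c1.png

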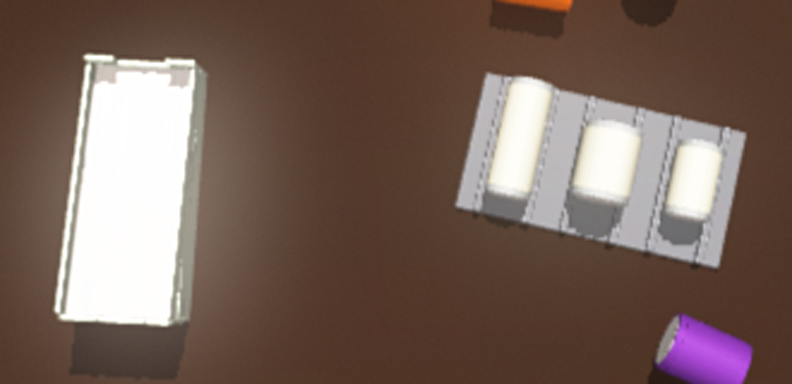

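Sizes match in both views: 48x80 slim, 62x82 fat, 127 long, and 268x114 for the dispenser with the notched stop at the far end. Next I check reachability, then grasp the slim can.

```bash
cat >> h.py <<'E'
from scipy.spatial.transform import Rotation as Ro
def quat(y,z):
    y=np.array(y,float);z=np.array(z,float);q=Ro.from_matrix(np.stack([np.cross(y,z),y,z],1)).as_quat()
    return q[[3,0,1,2]]
cs=lambda a:np.array([np.cos(a),np.sin(a),0])
TY=np.radians(-14.3); DY=np.radians(-3.6); UP=np.array([0,0,1.])
PICK={"slim":np.array([.521,-.3627,.028]),"fat":np.array([.541,-.2699,.035])}
OFF={"slim":.006,"fat":.004}; RAD={"slim":.024,"fat":.031}; S={"slim":.065,"fat":.118}
def pick(c,sg=1): return PICK[c]+UP*(.054+OFF[c]), quat(sg*cs(TY+np.pi/2),-UP)
FRONT=np.array([.519,.2235,.05])+.130*cs(DY)
T=np.radians(9); N=np.sin(T)*cs(DY)+np.cos(T)*UP; DOWN=np.cos(T)*cs(DY)-np.sin(T)*UP
def place(c,sg=1,gap=.002):
    ctr=FRONT-S[c]*(cs(DY)-np.tan(T)*UP)+UP*(RAD[c]/np.cos(T))+N*gap
    return ctr+N*(.054+OFF[c]), quat(sg*DOWN,-N)
E
python3 - <<'E'
from h import *
print(FRONT)
for c in PICK:
  for sg in(1,-1):
    for f in(pick,place):
      p,q=f(c,sg)
      for h in (0,.12):
        j=kin.inverse_kinematics(p+UP*h,q); print(c,sg,f.__name__,h,p.round(3),None if j is None else np.round(j,2))
E
```

```text
[0.64874347 0.21533723 0.05      ]
slim 1 pick 0 [ 0.521 -0.363  0.088] [ 0.17  0.73  0.48  1.82 -0.49  0.71  2.25]
slim 1 pick 0.12 [ 0.521 -0.363  0.088] [-0.1   0.69  0.91  1.78 -0.64  0.99  2.39]
slim 1 place 0 [0.594 0.219 0.146] [-0.68  0.67  0.37  1.71 -0.36  0.97 -0.2 ]
slim 1 place 0.12 [0.594 0.219 0.146] [-0.71  0.53  0.42  1.63 -0.29  1.18 -0.26]
slim -1 pick 0 [ 0.521 -0.363  0.088] [-0.16  1.    1.05  1.84 -1.06  0.99 -0.45]
slim -1 pick 0.12 [ 0.521 -0.363  0.088] [-0.02  0.63  0.76  1.78 -0.52  0.95 -0.86]
slim -1 place 0 [0.594 0.219 0.146] [-0.24  0.65 -0.26  1.68  0.1   0.97  2.56]
slim -1 place 0.12 [0.594 0.219 0.146] [-0.29  0.51 -0.19  1.6   0.02  1.17  2.61]
fat 1 pick 0 [ 0.541 -0.27   0.093] [ 0.07  0.66  0.39  1.89 -0.39  0.66  2.02]
fat 1 pick 0.12 [ 0.541 -0.27   0.093] [-0.16  0.55  0.71  1.85 -0.45  0.91  2.09]
fat 1 place 0 [0.54  0.222 0.159] [-0.74  0.58  0.38  1.83 -0.34  0.94 -0.24]
fat 1 place 0.12 [0.54  0.222 0.159] [-0.78  0.44  0.42  1.74 -0.26  1.15 -0.32]
fat -1 pick 0 [ 0.541 -0.27   0.093] [-0.29  0.9   0.96  1.91 -0.97  0.89 -0.63]
fat -1 pick 0.12 [ 0.541 -0.27   0.093] [-0.21  0.58  0.8   1.85 -0.52  0.93 -1.  ]
fat -1 place 0 [0.54  0.222 0.159] [-0.27  0.57 -0.26  1.79  0.07  0.93  2.54]
fat -1 place 0.12 [0.54  0.222 0.159] [-0.33  0.42 -0.18  1.71 -0.01  1.15  2.59]
```

```bash
python3 - <<'E'
from h import *
p,q=pick("slim",-1)
env.reach(p+UP*.12,q); s=env.get_state(); print(s["time"],s["tcp_pos"],s["qpos"].round(2))
env.movel(p+UP*.05,velocity=.2); hit=env.movel(p,velocity=.12,stop_force=12); print(hit,env.get_state()["tcp_pos"],p)
i,d=camera("side"); cv2.imwrite("pics/g1.png",cv2.resize(i[180:400,230:450],None,fx=2.5,fy=2.5))
s=env.get_state(); print(s["time"],s["force"].round(1))
E
```

```text
3.6917 [ 0.52158954 -0.36196314  0.20792187] [-0.02  0.63  0.76  1.78 -0.52  0.95 -0.86]
False [ 0.5211341  -0.36311039  0.08844668] [ 0.521  -0.3627  0.088 ]
4.8083 [ 0.4 -0.2  0.4]
```

View pics/g1.png

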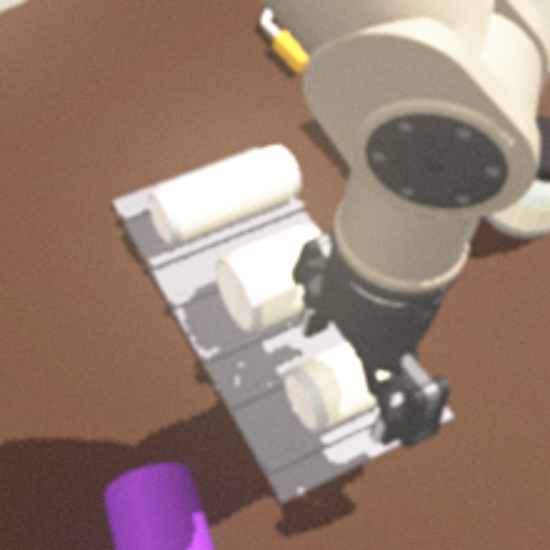

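The fingers straddle the slim can (crop 330,385), with the fat can (crop 265,280) clear beside them. Now grip, carry and hover over the dispenser.

```bash
python3 - <<'E'
from h import *
env.grip(.03,40); print("open",env.get_state()["opening"])
p,q=pick("slim",-1); env.movel(p+UP*.14,velocity=.25)
pp,pq=place("slim",1); env.reach(pp+UP*.09,pq)
s=env.get_state(); print(s["time"],s["opening"],s["tcp_pos"]-pp,s["force"].round(1))
env.movel(pp+UP*.03,velocity=.15)
i,d=camera("side"); j,d2=camera("top")
a=cv2.resize(i[80:230,110:290],None,fx=2.2,fy=2.2); b=cv2.resize(j[150:300,110:290],None,fx=2.2,fy=2.2)
cv2.imwrite("pics/p1.png",np.hstack([a,b]))
s=env.get_state(); print(s["time"],s["opening"],s["tcp_pos"]-pp)
E
```

```text
open 0.04701617514877389
8.0583 0.04672885615984657 [ 0.00056273 -0.00197874  0.09013386] [ 0.1 -0.3 -1.5]
8.7083 0.04677448970795496 [ 0.00090259 -0.00012227  0.03126966]
```

View pics/p1.png

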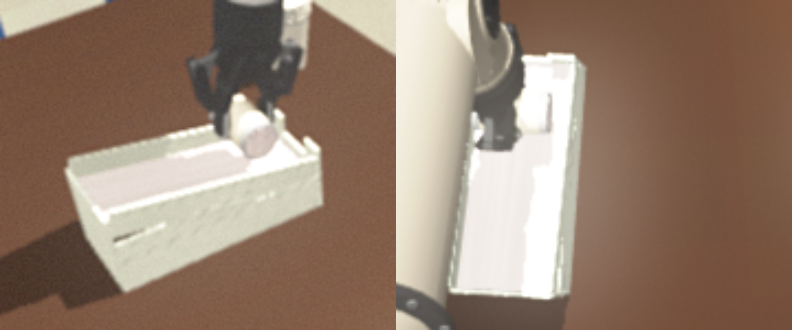

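The slim can is held across the ramp near the front, inside the side walls (right end at crop 550,110, wall near 565). Lower, release, look.

```bash
python3 - <<'E'
from h import *
pp,pq=place("slim",1)
print(env.movel(pp,velocity=.08,stop_force=6), (env.get_state()["tcp_pos"]-pp).round(4))
env.grip(.064); env.movel(pp+N*.10,velocity=.15)
p,q=pick("fat",-1); env.movel(pp+N*.10+UP*.05,velocity=.25); env.grip(.085)
env.reach(p+UP*.12,q)
i,d=camera("side"); j,d2=camera("top")
a=cv2.resize(i[80:230,110:290],None,fx=2.2,fy=2.2); b=cv2.resize(j[150:300,110:290],None,fx=2.2,fy=2.2)
cv2.imwrite("pics/p2.png",np.hstack([a,b]))
np.savez("pics/p2.npz",d=d,d2=d2)
for n,dd in(("side",d),("top",d2)):
  P=cloud(n,dd)-FRONT; x=P@cs(DY); y=P@np.cross(UP,cs(DY)); z=P[...,2]
  m=(dd>0)&(abs(y)<.045)&(x<-.005)&(x>-.2)&(z+x*np.tan(T)>.018)&(z<.08)
  print(n,m.sum(),[np.percentile(k[m],[2,50,98]).round(3) for k in(x,y,z)])
s=env.get_state(); print(s["time"],s["tcp_pos"]-p)
E
```

```text
True [-0.0008  0.     -0.0013]
side 482 [array([-0.05 , -0.034, -0.009]), array([-0.04 , -0.013,  0.04 ]), array([0.025, 0.046, 0.054])]
top 616 [array([-0.046, -0.028, -0.006]), array([-0.042, -0.004,  0.037]), array([0.029, 0.048, 0.054])]
12.875 [0.00097126 0.00121831 0.11997847]
```

View pics/p2.png

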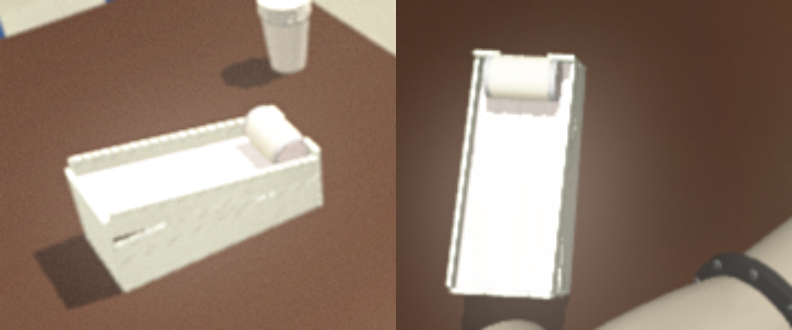

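The slim can lies at the front stop (top crop 521,78), measured centre about x -26, top z +53, as expected. Now the fat can.

```bash
python3 - <<'E'
from h import *
p,q=pick("fat",-1)
env.movel(p+UP*.05,velocity=.2); print(env.movel(p,velocity=.12,stop_force=12),(env.get_state()["tcp_pos"]-p).round(4))
env.grip(.04,40); print("open",env.get_state()["opening"])
env.movel(p+UP*.16,velocity=.25)
pp,pq=place("fat",1); env.reach(pp+UP*.10,pq); env.movel(pp+UP*.03,velocity=.15)
i,d=camera("side"); j,d2=camera("top")
a=cv2.resize(i[80:230,110:290],None,fx=2.2,fy=2.2); b=cv2.resize(j[150:300,110:290],None,fx=2.2,fy=2.2)
cv2.imwrite("pics/p3.png",np.hstack([a,b]))
s=env.get_state(); print(s["time"],s["opening"],s["tcp_pos"]-pp)
E
```

```text
False [ 0.0002 -0.0004  0.0004]
open 0.06046918282177875
17.5917 0.06078648670590148 [ 0.00083974 -0.00011149  0.03116185]
```

View pics/p3.png

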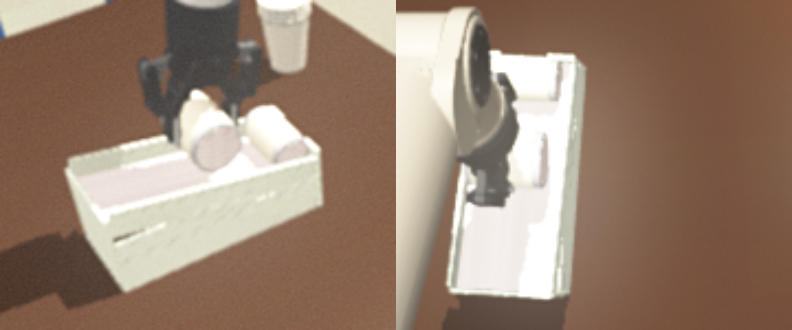

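The fat can (side crop 207,135) is held across the ramp behind the slim can (275,135), and the front finger is clear. Lower and release.

```bash
python3 - <<'E'
from h import *
pp,pq=place("fat",1)
print(env.movel(pp,velocity=.08,stop_force=6), (env.get_state()["tcp_pos"]-pp).round(4))
env.grip(.078); env.movel(pp+N*.11,velocity=.15)
env.movel(pp+N*.11+UP*.08,velocity=.25)
p,q=pick("fat",-1); p[1]+=.07; env.reach(p+UP*.22,q)
i,d=camera("side"); j,d2=camera("top")
cv2.imwrite("pics/p4.png",np.hstack([cv2.resize(i[60:400,100:440],(395,395)),cv2.resize(j[140:310,110:280],(395,395))]))
for n,dd in(("side",d),("top",d2)):
  P=cloud(n,dd)-FRONT; x=P@cs(DY); y=P@np.cross(UP,cs(DY)); z=P[...,2]
  m0=(dd>0)&(abs(y)<.045)&(z+x*np.tan(T)>.018)&(z<.1)
  for a,b in((-.046,-.003),(-.25,-.05)):
    m=m0&(x>a)&(x<b); print(n,m.sum(),[np.percentile(k[m],[2,50,98]).round(3) for k in(x,y,z)])
print(env.get_state()["time"],env.get_state()["force"])
E
```

```text
True [-0.0007  0.0001 -0.0009]
side 358 [array([-0.044, -0.029, -0.007]), array([-0.04 , -0.02 ,  0.037]), array([0.024, 0.049, 0.054])]
side 748 [array([-0.11 , -0.088, -0.055]), array([-0.04 , -0.021,  0.038]), array([0.034, 0.065, 0.076])]
top 588 [array([-0.044, -0.025, -0.004]), array([-0.042, -0.004,  0.037]), array([0.034, 0.048, 0.055])]
top 882 [array([-0.106, -0.08 , -0.051]), array([-0.042, -0.005,  0.037]), array([0.039, 0.069, 0.077])]
21.3417 [0.06225573 0.34324829 0.28837595]
```

View pics/p4.png

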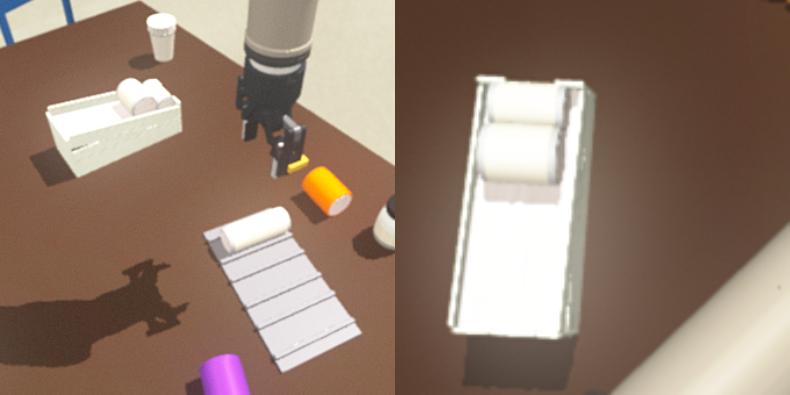

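The slim can (525,103) lies at the stop and the fat can (520,153) rests behind it, both lying across. The long can (257,230) is still in the tray, the orange and purple cans haven't moved, and the robot is clear.

```bash
python3 -c "
from cell import job
job.job_done()"
```

```text
the job is handed in; nothing more can be done
```

The two short cans are in the dispenser, lying on their sides across the ramp: the slim can at the front stop and the fat can resting behind it. The job was handed in at about 21 s of the 53 s allowed; the hand-in reports no verdict.

**Final positions:** In the last depth check the slim can's centre was about 25 mm behind the stop (24 expected). The fat can's was about 79 mm behind (77 expected). Both can tops were at the right height, within a few mm.

**Left alone:** The long can was still in its bay, and the orange and purple look-alikes had not moved. The arm was clear of everything.

**Contact:** When lowering each can, the 6 N contact stop tripped about 1 mm from the planned release height, so each was set lightly on the ramp. No check failed or disagreed.

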